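# Shift the engraving lathe into third and start it

## Robot

A 7-joint arm with a two-finger parallel gripper is mounted at the origin on the work surface. World frame = base frame: x ahead of the robot, y to its left, z up, the work surface at z = 0. Lengths are in m, angles in rad, forces in N, time in s.
With the tool pointing down it reaches from about 0.425 to 1.025 m from the base axis. Payload 3.6 kg.
Tool frame: the origin (TCP) lies at the very end of the fingers, on their centre line; the grasp point (between the pads) lies 19 mm behind it (ctrl.grip_point_offset is the distance from the TCP to the grasp point, in m); z points along the fingers, y is the direction in which the jaws open and shut (so a half turn about z gives the same grasp; the last joint's range is limited). The gripper opens to 85 mm and grips with 20 to 120 N. Pads are 22 mm wide; open, the fingers measure 114 mm over their backs; the gripper's body (76 mm by 85 mm) begins 54 mm behind the grasp point. The pads swing forward as they close: fully open they stand 13 mm farther back than shut.
Start: joints at [1.202, 0.591, 0.048, 1.609, -0.033, 0.943, -0.034], TCP at [0.197, -0.698, 0.231] pointing down, gripper open.
Joint ranges: [-2.69, 2.69], [-0.47, 2.24], [-1.27, 1.36], [0.19, 2.51], [-1.53, 4.68], [0.08, 2.07], [-3.09, 3.09]. Speed limits (rad/s): [2.57, 2.57, 3.14, 3.14, 3.14, 3.14, 3.14].

## Interface

Orientations are given as a rotation vector (axis times angle).
In Python, from station import readout, cams, ticket, ctrl gives the robot as it stands. The module is installed in compiled form; this text tells all that it offers.
- The arm moves only by the tool step_arm, never from a script. Its argument "commands" is text: rows parted by semicolons, each of 7 numbers parted by spaces: the shift along the tool's x, y, z normalised to -1 to 1, where 1 is 40 cm, then the turn, a rotation vector about the tool's x, y, z normalised to -1 to 1, where 1 is 45 degrees, then the gripper's target within -1 to 1 (fully open at 1, half-way at 0, shut at -1). A call has 1 to 10 rows; each row shifts and turns the pose as measured when the row begins, along the tool's axes as they then stand; what a row does not reach is not made up. A row lasts 1/8 s, in which the tool goes at most 62.5 mm and 10.7 degrees, less where a joint would pass 70% of its speed; a pose out of reach is approached as far as the arm can. A call with a number of a shift or a turn outside -1 to 1 is refused whole. A call with a gripper value outside its range is refused whole. The fingers move at their own pace and stop on an object; "newtons" is the grip in N (left out, the last holds). Time passes only in rows, so rows that do not move let the fingers close. It gives the time, the measured TCP pose, the force and the opening at its end, in the units of the state.
- readout.observe(): the state, without advancing time (a new reading comes with each control period).
- cams.grab_frame(name): name is "side" or "top" or "wrist"; returns the picture (384x512x3 uint8, red, green, blue); there is no depth.
- cams.calibration(name): a dict with "K" (3x3 intrinsics, pixels), "k1" (the pictures are not rectified: a ray, as slopes to the right and down, at radius r is drawn at 1 + k1 r^2 times it, then the intrinsics apply), "rvec" (rotation vector, rad) and "tvec" (3), from world to camera coordinates, as OpenCV has them. Camera axes: x right, y down, z forward; pixel columns grow to the right and rows downward; lengths in m; the calibration is good to about 2 mm. A picture is of the moment at which its call begins: read the wrist's pose just before it. calibration takes no time and is no camera call; for the wrist camera it gives the pose at the moment of the call.
- ticket.finish_job(): hands the job in, once; it reports no verdict.
The state is a dict: "clock": time; "joint_pos": joint angles; "joint_velocities": joint speeds; "effort": joint torques, N m; "ee_pos": TCP position; "ee_rot": TCP orientation; "contact_force": force on the tool from outside, world axes, zero at the start; "ft_torque": the same for the moment, N m; "finger_gap": finger opening in m.
Only numpy, scipy, OpenCV 4.12 (cv2) and the standard library are available. Lean on these libraries where they do the work, as an engineer would, in place of code of your own. Each camera call takes 0.05 s, during which the arm holds its last target.

## Task

With the fingertips, gently push the black-knobbed gear lever of the blue lathe out of second (the near left slot of its H-shaped gate, seen from the robot), across the gate and forward into third (the far right slot, marked with a yellow dot) until it is fully home, without going into first or fourth. Then press the green start button right down and let it come up again. Only push: do not grip the lever, and leave the glassware, bottles, tools and loose wheel where they stand.

Things in the scene. Friction and masses are not known exactly. Their poses are not given: they have to be found in the camera images.
- lathe: Fixed blue lathe casting, 210 mm (x) by 420 mm (y, from -175 to +245), top face 90 mm high. Origin: on the table under the centre of the gear gate; x forward (away from the robot), y left, z up; turned up to 0.3 rad about z.
- gate (a point): Centre of the aluminium gate plate (94 x 84 mm), on its upper side, 100 mm above the table. H-shaped opening in the lathe frame: slots 18 mm wide along x at y = +20 mm (left: first ahead, second near the robot) and y = -20 mm (right: third ahead, fourth near), joined by an 18 mm neutral channel along y at x = 0. The tongues between the slots have round noses that lead the stick in.
- third_slot (a point): The far right slot, third: where the stick's axis crosses the gate plate when about fully home, 26 mm ahead and 20 mm right of the gate's centre, 100 mm above the table. A yellow 10 mm dot on the plate lies 15 mm ahead of it.
- headstock_top (a point): Centre of the top of the blue headstock, 200 mm above the table, at lathe (0, 185) mm; it covers lathe y from +135 to +235 mm, x from -76 to +65 mm. A spindle leaves it to +y. Apart from it, the button, loose wheel and lever nothing on the lathe is higher than the gate plate.
- gear_knob: Black ball knob, 40 mm in diameter, red dot on top, 20 mm thick neck below; origin at the ball's centre. It tops a 12 mm steel stick that pivots both ways about a point 10 mm above the table at the lathe's origin, 190 mm from the ball's centre (200 mm above the table when upright). It stays where it is left; 2 to 4 N at the knob move it.
- gate_across (a joint): Sideways tilt a of the lever, rad: 0 upright, negative left (lathe +y), positive right (lathe -y), soft stops at -0.26 and +0.26; about -0.235 in the middle of the left slots, +0.235 of the right. The stick crosses freely with gate_forward within about 0.035 of 0.
- gate_forward (a joint): Forward tilt f of the lever, rad: 0 in neutral, positive forward (lathe +x), soft stops at +0.29 (fully home in first or third) and -0.29 (second or fourth). Starts between -0.29 and -0.12, in second or part way out. Knob centre from the pivot, lathe frame: 190 mm x (sin f, -sin a cos f, cos a cos f).
- start_top (a point): Centre of the top of the green round start button, 32 mm in diameter, on the top face right of the gate at lathe (-40, -125) mm, 108 mm above the table; a 48 mm grey collar round it reaches 102 mm. Press straight down 6 mm; it springs back; fully down takes about 5 N.
- start (a joint): Travel of the start button, m: 0 up, 0.006 fully down.
- spare_wheel: Loose copper engraving wheel, 52 mm in diameter, 12 mm thick, lying on the lathe's top face about 100 mm beyond the button; origin at its underside. Leave it.
- tumbler: Clear glass tumbler, 72 mm wide, 95 mm high, standing on the table between lathe and robot; origin at its underside. Leave it.
- bowl: Green glass bowl, 120 mm wide, 55 mm high, on the table; origin at its underside. Leave it.
- coolant: White plastic bottle, 60 mm wide, 160 mm high, on the table; origin at its underside. Leave it.
- jar: Amber jar with a steel lid, 60 mm wide, 70 mm high, on the table; origin at its underside. Leave it.
- wrench: Steel wrench lying on the table at the right. Leave it.
- brush: Brush lying on the table at the left. Leave it.

How it is judged:
By the outcome, as a careful person would: the job done as asked, in the order asked, and still so for the second after the job is handed in, with the robot touching nothing.
It also fails if it takes over 64 s, if anything falls off the work surface, if the arm or the gripper's body presses on something with over 40 N, if the wrist force passes 120 N, or if a joint passes its speed limit or range.

## Working session

There is one attempt and no reset: what is moved stays moved. The work goes in short steps, Python scripts to look and compute and a tool call to move; the robot and the scene stay as the last step left them, time stands still between calls to the robot, and variables do not carry over. Pictures are saved under pics/ and viewed, and the job is handed in when it is done.

Besides the shell and the picture viewer there is one more tool, called after "Emit:" as name(argument=value, ...), one argument or row to a line, values as JSON. step_arm: Moves the arm, as the interface text tells. Scaled input: -1 to 1 covers 40 cm each way for a shift and 45 degrees each way for a turn. Its arguments: {"type":"object","properties":{"commands":{"type":"string"},"newtons":{"type":"number"}},"required":["commands"]}

```bash
mkdir -p pics; ls; python3 - <<'E'
from station import readout, cams
import cv2
s=readout.observe()
for k,v in s.items(): print(k,v)
for n in ["side","top"]:
    im=cams.grab_frame(n); cv2.imwrite(f"pics/{n}0.png",im[:,:,::-1]); print(n,cams.calibration(n))
E
```

```text
pics
clock 0.0
joint_pos [ 1.20147707  0.59212747  0.04828198  1.60982452 -0.03328932  0.94271053
 -0.03371486]
joint_velocities [ 0.00199206  0.000226    0.00097358 -0.00116294 -0.00018315 -0.00025882
 -0.00040941]
effort [-2.65264534e-04 -5.48691022e+01  1.54655568e+00 -1.98122728e+01
  9.37756500e-03  8.60038097e-03 -5.39172120e-06]
ee_pos [ 0.19723166 -0.69679318  0.23013365]
ee_rot [-3.10954398e+00 -4.31713038e-01  6.85058073e-04]
contact_force [ 0.51642363  0.26660657 -0.76184878]
ft_torque [-0.05149549 -0.04495948  0.06324908]
finger_gap 0.08556785553263985
side {'K': array([[405.73356575,   0.        , 256.71356656],
       [  0.        , 405.73356575, 185.33393262],
       [  0.        ,   0.        ,   1.        ]]), 'k1': 0.04740070148872677, 'rvec': array([ 0.85912694, -2.34841921,  1.27689779]), 'tvec': array([0.40998712, 0.3173645 , 1.26112627])}
top {'K': array([[385.67447435,   0.        , 260.26829563],
       [  0.        , 385.67447435, 198.80441123],
       [  0.        ,   0.        ,   1.        ]]), 'k1': 0.02115296366635244, 'rvec': array([ 2.14078806, -2.08270064,  0.19734696]), 'tvec': array([-0.00526512,  0.54060657,  1.21080479])}
```

View pics/side0.png

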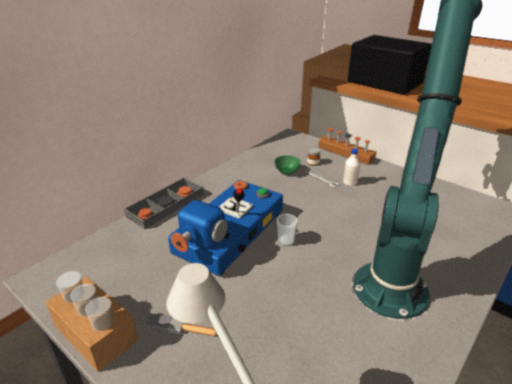

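View pics/top0.png

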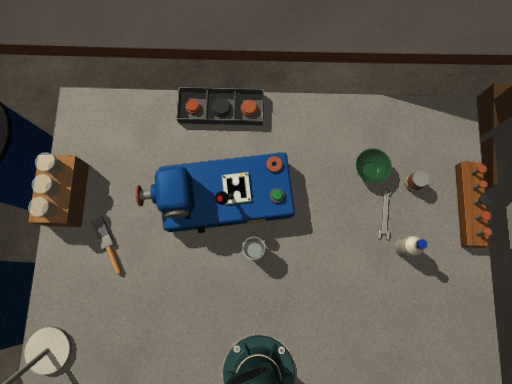

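The top view shows the lathe at about (225,192), the gate plate at (237,187) and the knob's red dot at (221,198). The green button is at (278,196), the tumbler at (254,249) and the spare wheel at (275,163). Next I'll measure these, and check where the arm is, since it doesn't appear in the top view.

```bash
cat > h.py <<'E'
import numpy as np, cv2
from scipy.spatial.transform import Rotation as R
from station import readout, cams
def cal(n):
    c=cams.calibration(n); return c['K'],c['k1'],R.from_rotvec(c['rvec']).as_matrix(),np.array(c['tvec'])
def proj(n,P,c=None):
    K,k1,Rm,t=c or cal(n); p=Rm@np.array(P,float)+t; a=p[:2]/p[2]; a=a*(1+k1*(a@a)); return np.array([K[0,0]*a[0]+K[0,2],K[1,1]*a[1]+K[1,2]])
def ray(n,uv,c=None):
    K,k1,Rm,t=c or cal(n)
    a=cv2.undistortPoints(np.array([[uv]],float),K,np.array([k1,0,0,0,0.]))[0,0]
    return -Rm.T@t, Rm.T@np.array([a[0],a[1],1.])
def onz(n,uv,z,c=None):
    o,d=ray(n,uv,c); return o+d*(z-o[2])/d[2]
def two(n1,u1,n2,u2):
    o1,d1=ray(n1,u1);o2,d2=ray(n2,u2)
    A=np.stack([d1,-d2],1); s=np.linalg.lstsq(A,o2-o1,rcond=None)[0]
    p,q=o1+s[0]*d1,o2+s[1]*d2
    return (p+q)/2,np.linalg.norm(p-q)
E
python3 - <<'E'
from h import *
for n in ["side","top"]:
    K,k,Rm,t=cal(n); print(n,-Rm.T@t, proj(n,[0.197,-0.698,0.231]),proj(n,[0,0,0]))
    im=cv2.imread(f"pics/{n}0.png")
    x,y,w,h=(160,165,140,110) if n=="side" else (130,140,180,125)
    cv2.imwrite(f"pics/{n}0z.png",cv2.resize(im[y:y+h,x:x+w],None,fx=4.4,fy=4.4,interpolation=cv2.INTER_CUBIC))
im=cams.grab_frame("wrist"); cv2.imwrite("pics/w0.png",im[:,:,::-1]); print(cams.calibration("wrist"))
E
```

```text
side [-0.26351442  0.93969304  0.95225327] [428.89615682 128.2434041 ] [389.67266133 288.25545242]
top [ 0.29190387 -0.00868059  1.29346365] [528.43651261 322.20135154] [258.58413789 371.72860157]
{'K': array([[303.90822004,   0.        , 250.7938667 ],
       [  0.        , 303.90822004, 195.40016752],
       [  0.        ,   0.        ,   1.        ]]), 'k1': -0.0717889787744888, 'rvec': array([-2.32270849,  1.75893195,  0.24657321]), 'tvec': array([-0.72255425, -0.03521719,  0.38018832])}
```

View pics/side0z.png

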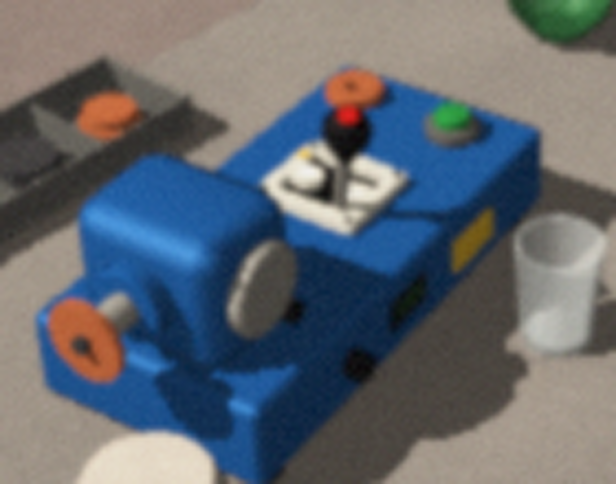

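View pics/top0z.png

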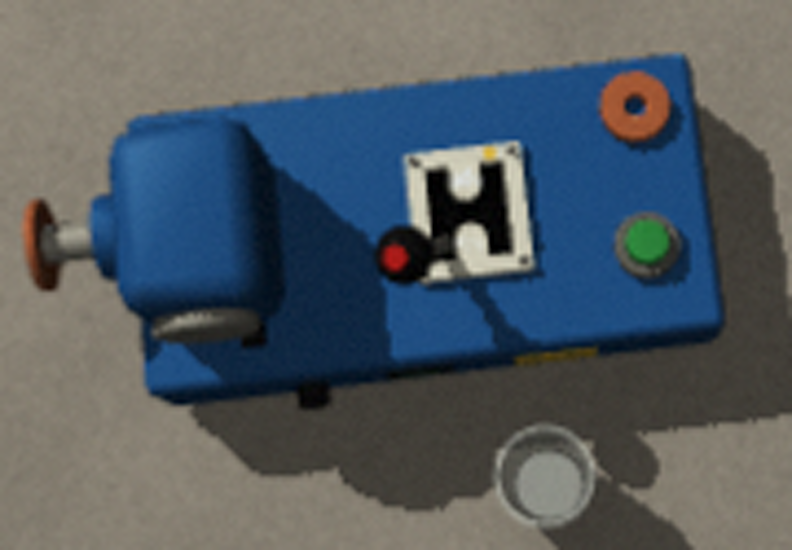

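View pics/w0.png

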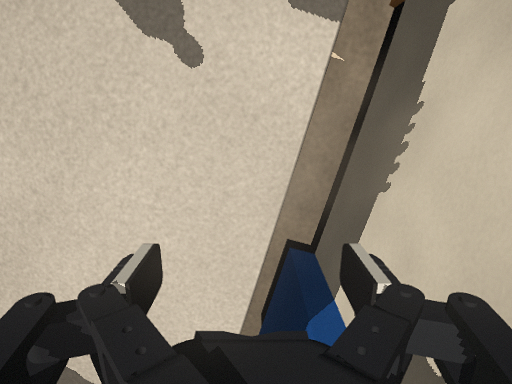

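In the top zoom (×4.4, offset 130,140), the gate plate corners are near (404,155), (522,141), (537,268) and (421,284). The knob dot is at (395,257), the button centre at (647,241), the wheel at (635,105) and the tumbler rim at (545,475). Now I'll compute the world poses.

```bash
cat > m.py <<'E'
from h import *
im=cv2.imread("pics/top0.png"); hsv=cv2.cvtColor(im,cv2.COLOR_BGR2HSV)
def cen(mask,lo=None):
    n,l,s,c=cv2.connectedComponentsWithStats(mask.astype(np.uint8)); 
    return [(c[i],s[i][4],s[i][:4]) for i in range(1,n) if s[i][4]>5]
H,S,V=hsv[...,0],hsv[...,1],hsv[...,2]
reg=np.zeros(H.shape,bool); reg[140:265,130:310]=1
g=cen(reg&(H>50)&(H<80)&(S>120)&(V>60)); print("green",g)
r=cen(reg&((H<5)|(H>174))&(S>170)&(V>90)); print("red",r)
w=cen(reg&(H>5)&(H<15)&(S>110)&(V>90)); print("copper",w)
p=cen(reg&(S<60)&(V>190)); print("white",p)
blue=reg&(H>100)&(H<118)&(S>140)&(V>60)
ct=max(cv2.findContours(blue.astype(np.uint8),cv2.RETR_EXTERNAL,cv2.CHAIN_APPROX_NONE)[0],key=cv2.contourArea)
cor=np.array([[404,155],[522,141],[537,268],[421,284]])/4.4+[130,140]
C=np.array([onz("top",c-0.5,0.100)[:2] for c in cor]); print(C, "sides",[np.linalg.norm(C[i]-C[(i+1)%4]) for i in range(4)])
ctr=C.mean(0); 
xd=(C[0]-C[3]+C[1]-C[2]); yd=(C[0]-C[1]+C[3]-C[2])
print("gate",ctr,"yaw",np.arctan2(xd[1],xd[0]),np.arctan2(-yd[0],yd[1]))
b=onz("top",[647/4.4+130-.5,241/4.4+140-.5],0.108); print("button",b)
if g: 
    bb=onz("top",g[0][0],0.108)[:2]; d=bb-ctr; print(bb,"len",np.linalg.norm(d),"exp",np.hypot(40,125),"yaw",np.arctan2(d[1],d[0])-np.arctan2(-125,-40))
print("wheel",onz("top",[635/4.4+129.5,105/4.4+139.5],0.102))
print("tumbler",onz("top",[545/4.4+129.5,475/4.4+139.5],0.095))
E
python3 m.py
```

```text
green [(array([276.76623377, 194.53246753]), np.int32(77), array([272, 190,  10,  10], dtype=int32))]
red [(array([219.29166667, 198.        ]), np.int32(24), array([217, 196,   6,   5], dtype=int32))]
copper [(array([273.91875, 163.8    ]), np.int32(160), array([267, 157,  15,  15], dtype=int32)), (array([136.38235294, 193.32352941]), np.int32(34), array([135, 186,   3,  17], dtype=int32))]
white [(array([233.87323944, 177.78873239]), np.int32(71), array([225, 174,  15,  11], dtype=int32)), (array([242.60629921, 191.60629921]), np.int32(127), array([234, 174,  16,  28], dtype=int32)), (array([224.45945946, 184.48648649]), np.int32(37), array([223, 178,   4,  14], dtype=int32)), (array([229.375, 201.375]), np.int32(8), array([228, 200,   4,   3], dtype=int32))]
[[0.60647633 0.13569949]
 [0.61923911 0.05029058]
 [0.52537638 0.0362825 ]
 [0.51149866 0.11892918]] sides [np.float64(0.08635722237043002), np.float64(0.09490225698979445), np.float64(0.08380372140342872), np.float64(0.09644688018108302)]
gate [0.56564762 0.08530044] yaw 0.1615655989877804 0.15721384028790183
button [ 0.5455378  -0.04189976  0.108     ]
[ 0.54472221 -0.04260945] len 0.1296102300709321 exp 131.24404748406687 yaw 0.14754442703041404
wheel [ 0.64796714 -0.03127695  0.102     ]
tumbler [0.37839457 0.02597418 0.095     ]
```

```bash
cat >> h.py <<'E'
G=np.array([.565,.085]); YAW=0.155
def toL(P):
    d=np.array(P[:2])-G; c,s=np.cos(YAW),np.sin(YAW); return np.array([c*d[0]+s*d[1],-s*d[0]+c*d[1]])
def toW(l):
    c,s=np.cos(YAW),np.sin(YAW); return G+np.array([c*l[0]-s*l[1],s*l[0]+c*l[1]])
def knobW(a,f,L=.19):
    k=L*np.array([np.sin(f),-np.sin(a)*np.cos(f),np.cos(a)*np.cos(f)]); return np.r_[toW(k),k[2]+.01]
E
python3 - <<'E'
from h import *
t=np.array([403,255])/4.4+[129.5,139.5]; s=np.array([347,128])/4.4+[159.5,164.5]
P,e=two("top",t,"side",s); print("ball",P,e,toL(P))
t=np.array([395,257])/4.4+[129.5,139.5]; s=np.array([347,115])/4.4+[159.5,164.5]
P,e=two("top",t,"side",s); print("dot",P,e,toL(P))
for f in (-.29,-.24,-.2,-.16,-.12):
  print(f,proj("top",knobW(-.235,f))*4.4-np.array([129.5,139.5])*4.4,proj("side",knobW(-.235,f))*4.4-np.array([159.5,164.5])*4.4, "dot",proj("top",knobW(-.235,f,.21))*4.4-np.array([129.5,139.5])*4.4)
# other features check in side
print("gate corner/bttn side", proj("side",np.r_[toW([-.04,-.125]),.108])*4.4-np.array([159.5,164.5])*4.4)
for l in [(.047,.042),(.047,-.042),(-.047,-.042),(-.047,.042)]: print(proj("side",np.r_[toW(l),.1])*4.4-np.array([159.5,164.5])*4.4)
E
```

```text
ball [0.51381694 0.12194966 0.19194328] 2.8369725197522058e-05 [-0.04486517  0.04440834]
dot [0.50953554 0.12548991 0.20735262] 0.0007244223497926558 [-0.04854869  0.04856711]
-0.29 [408.31396445 269.90765806] [359.03232182 135.64986481] dot [399.44874656 273.81593974]
-0.24 [405.58736903 255.88935721] [348.47760534 129.8918108 ] dot [396.37682823 258.05092497]
-0.2 [403.55876868 244.62949019] [340.03820377 125.57058267] dot [394.09382063 245.38632   ]
-0.16 [401.67120413 233.35848661] [331.62191244 121.5115111 ] dot [391.97219127 232.70898572]
-0.12 [399.92911797 222.10321852] [323.24625362 117.72176534] dot [390.01713055 220.05037795]
gate corner/bttn side [454.61339119 112.82227934]
[257.51005689 187.71661203]
[316.08301685 137.74604831]
[410.41444067 171.05052606]
[354.19983183 223.89780837]
```

Both views agree: the knob is at lathe (-45, +44) mm, z 0.19, so f ≈ -0.24 and a ≈ -0.235, as expected. First I'll shut the gripper, lift it and align it with the lathe's yaw (0.155).

Emit:
step_arm(
  commands="0 0 -0.1 0 0 0.154 -1; 0.1 0 0 0 0 0 -1; 0.12 0 0 0 0 0 -1; 0.12 0 0 0 0 0 -1",
  newtons=20,
)

```text
clock: 0.65
ee_pos: [0.3259, -0.6785, 0.2696]
ee_rot: [-3.13, -0.217, 0.01]
contact_force: [-0.8, -0.4, 0.0]
finger_gap: 0.0125
```

```bash
cat >> h.py <<'E'
def delta(l,z):
    """normalised tool-frame shift to lathe (x,y), height z"""
    s=readout.observe(); Rt=R.from_rotvec(s['ee_rot']).as_matrix(); p=np.array(s['ee_pos'])
    d=Rt.T@(np.r_[toW(l),z]-p)/.4
    yaw=np.arctan2(Rt[1,0],Rt[0,0])
    print("t",round(s['clock'],2),"pos",p.round(4),"L",toL(p).round(4),"z axis",Rt[:,2].round(3),"turn z:",round((yaw-YAW)/.7854,3),"gap",round(s['finger_gap'],4),"F",np.round(s['contact_force'],2))
    # tilt fix
    Rd=np.array([[np.cos(YAW),np.sin(YAW),0],[np.sin(YAW),-np.cos(YAW),0],[0,0,-1]]); Rd=Rd
    print("shift",d.round(3),"turn",(R.from_matrix(Rt.T@Rd).as_rotvec()/.7854).round(3))
E
python3 -c "
from h import *
delta((-.10,.044),.28)"
```

```text
t 0.65 pos [ 0.3259 -0.6785  0.2696] L [-0.3541 -0.7174] z axis [-0.006  0.003 -1.   ] turn z: -0.021 gap 0.0125 F [-0.84 -0.39  0.04]
shift [ 0.603 -1.914 -0.022] turn [-0.005  0.007 -0.021]
```

Emit:
step_arm(
  commands="0.1 -0.1 0 0 0 -0.02 -1; 0.1 -0.1 0 0 0 0 -1; 0.08 -0.12 0 0 0 0 -1; 0.06 -0.13 0 0 0 0 -1; 0.05 -0.14 0 0 0 0 -1; 0.04 -0.14 0 0 0 0 -1; 0.04 -0.14 0 0 0 0 -1; 0.03 -0.14 0 0 0 0 -1",
)

```text
clock: 1.65
ee_pos: [0.4701, -0.2361, 0.2666]
ee_rot: [-3.128, -0.247, 0.006]
contact_force: [0.7, -0.1, 0.5]
finger_gap: -0.0
```

```bash
python3 -c "
from h import *
delta((-.10,.044),.28)"
```

```text
t 1.65 pos [ 0.4701 -0.2361  0.2666] L [-0.1433 -0.3026] z axis [-0.004  0.004 -1.   ] turn z: 0.004 gap -0.0 F [ 0.67 -0.08  0.52]
shift [ 0.111 -0.866 -0.03 ] turn [-0.006  0.004  0.004]
```

Emit:
step_arm(
  commands="0.02 -0.14 -0.02 0 0 0 -1; 0.02 -0.14 0 0 0 0 -1; 0.02 -0.14 0 0 0 0 -1; 0.02 -0.14 0 0 0 0 -1; 0.02 -0.14 0 0 0 0 -1; 0 -0.1 0 0 0 0 -1; 0 0 0 0 0 0 -1",
)

```text
clock: 2.52
ee_pos: [0.4571, 0.1025, 0.2766]
ee_rot: [-3.124, -0.263, 0.001]
contact_force: [0.0, 0.6, -0.7]
finger_gap: 0.0001
```

```bash
python3 - <<'E'
from h import *
delta((-.10,.044),.28)
for n in ["wrist","side","top"]:
    im=cams.grab_frame(n)[:,:,::-1]
    if n!="wrist":
        x,y,w,h=(160,125,150,120) if n=="side" else (170,110,140,125)
        im=cv2.resize(im[y:y+h,x:x+w],None,fx=4,fy=4,interpolation=cv2.INTER_CUBIC)
    cv2.imwrite(f"pics/{n}1.png",im)
E
```

```text
t 2.52 pos [0.4571 0.1025 0.2766] L [-0.104  0.034] z axis [-0.001  0.006 -1.   ] turn z: 0.017 gap 0.0001 F [ 0.05  0.58 -0.67]
shift [ 0.01  -0.025 -0.008] turn [-0.008  0.001  0.017]
```

View pics/wrist1.png

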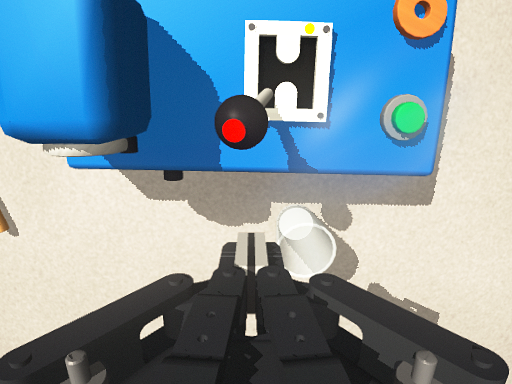

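View pics/side1.png

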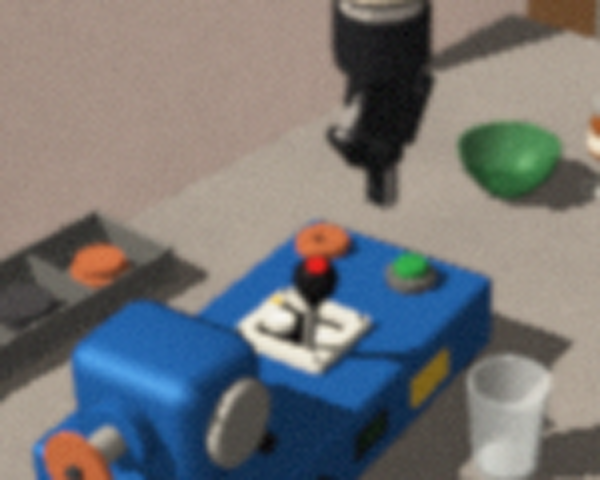

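View pics/top1.png

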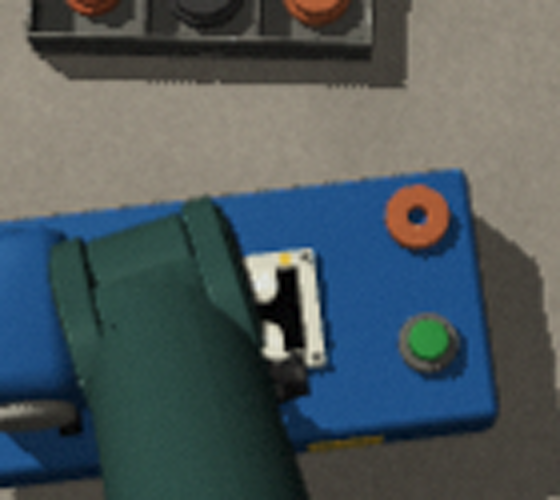

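The wrist view is clear. Plate corners are at (245,20), (333,23) and (329,122), the yellow dot at (310,29), the button at (408,117) and the knob ball at (242,122). I'll use it to check the gate frame.

```bash
python3 - <<'E'
from h import *
c=cal("wrist"); o=-c[2].T@c[3]; print("cam",o)
im=cv2.imread("pics/wrist1.png"); hsv=cv2.cvtColor(im,cv2.COLOR_BGR2HSV); H,S,V=cv2.split(hsv)
def big(m):
    n,l,s,ce=cv2.connectedComponentsWithStats(m.astype(np.uint8)); i=1+np.argmax(s[1:,4]); return ce[i],s[i],l==i
g=(H>50)&(H<80)&(S>120)&(V>80); g[:, :300]=0; g[200:]=0
b,st,_=big(g); bw=onz("wrist",b,.108); print("button px",b,st,bw,toL(bw))
y=(H>25)&(H<33)&(S>150)&(V>150); b,st,_=big(y); dw=onz("wrist",b,.1); print("dot",b,st[4],dw,toL(dw),"exp .041 -.020")
w=(S<50)&(V>190); w[150:]=0; w[:,:235]=0; w[:,345:]=0; 
_,_,l=big(w); ct=cv2.findContours(l.astype(np.uint8),cv2.RETR_EXTERNAL,cv2.CHAIN_APPROX_NONE)[0]; ct=max(ct,key=cv2.contourArea)
q=cv2.minAreaRect(ct); 
for p in cv2.boxPoints(q): print(p,toL(onz("wrist",p,.1)))
r=((H<5)|(H>174))&(S>200); r[200:]=0; r[:, :200]=0; r[:,280:]=0; p,st,_=big(r); print("reddot",p,st[4]); print(toL(onz("wrist",p,.205)))
bw2=np.array([242,122.]); print("ball",toL(onz("wrist",bw2,.19)))
d=(dw-bw)[:2]; print("yaw est",np.arctan2(d[1],d[0])-np.arctan2(.105,.081), np.linalg.norm(d),np.hypot(.105,.081))
E
```

```text
cam [0.52511965 0.10888968 0.41954986]
button px [408.54064516 116.64774194] [392 102  33  31 775] [ 0.54501741 -0.04834822  0.108     ] [-0.04032934 -0.12866467]
dot [309.17721519  28.24050633] 79 [0.61011184 0.06694503 0.1       ] [ 0.04178369 -0.02480289] exp .041 -.020
[242.07516 119.44338] [-0.0454307   0.04027328]
[245.01901   19.353502] [0.04927056 0.03716719]
[332.17892  21.91703] [ 0.0479854  -0.04689452]
[329.23508 122.00691] [-0.04735868 -0.0494979 ]
reddot [233.29195402 130.13103448] 435
[-0.04950917  0.04294589]
ball [-0.04454119  0.03737466]
yaw est 0.14309257244054918 0.13240022226420076 0.13261221663180206
```

The wrist and top views agree to within 5 mm. I'll take the mean, G ≈ (0.566, 0.0825) and yaw 0.15, and let contact refine it. Next I go down behind the knob.

```bash
sed -i 's/G=np.array(\[.565,.085\]); YAW=0.155/G=np.array([.566,.0825]); YAW=0.15/' h.py; python3 -c "
from h import *
delta((-.10,.042),.175)"
```

```text
t 2.67 pos [0.4577 0.0977 0.2764] L [-0.1048  0.0312] z axis [-0.002  0.004 -1.   ] turn z: 0.012 gap -0.0003 F [ 0.37 -0.05 -0.26]
shift [ 0.012 -0.026  0.254] turn [-0.005  0.001  0.012]
```

Emit:
step_arm(
  commands="0.012 -0.026 0.05 -0.005 0 0.012 -1; 0 0 0.1 0 0 0 -1; 0 0 0.1 0 0 0 -1; 0 0 0 0 0 0 -1; 0 0 0 0 0 0 -1",
)

```text
clock: 3.3
ee_pos: [0.465, 0.0998, 0.1759]
ee_rot: [3.132, 0.208, 0.006]
contact_force: [-0.4, 0.4, -0.1]
finger_gap: 0.0001
```

```bash
python3 -c "
from h import *
delta((-.078,.042),.175)"
```

```text
t 3.3 pos [0.465  0.0998 0.1759] L [-0.0973  0.0322] z axis [ 0.004 -0.003 -1.   ] turn z: -0.022 gap 0.0001 F [-0.45  0.45 -0.13]
shift [ 0.048 -0.025  0.002] turn [ 0.004 -0.004 -0.022]
```

Emit:
step_arm(
  commands="0 -0.025 0 0 0 -0.02 -1; 0 0 0 0 0 0 -1; 0.02 0 0 0 0 0 -1; 0.01 0 0 0 0 0 -1; 0 0 0 0 0 0 -1",
)

```text
clock: 3.92
ee_pos: [0.4794, 0.1128, 0.18]
ee_rot: [3.131, 0.233, 0.019]
contact_force: [-0.1, -0.2, 0.9]
finger_gap: -0.0004
```

```bash
python3 - <<'E'
from h import *
delta((-.078,.042),.175)
im=cams.grab_frame("wrist")[:,:,::-1]; cv2.imwrite("pics/wrist2.png",im)
E
```

```text
t 3.92 pos [0.4794 0.1128 0.18  ] L [-0.0811  0.0429] z axis [ 0.012 -0.001 -1.   ] turn z: -0.002 gap -0.0004 F [-0.15 -0.19  0.94]
shift [0.008 0.002 0.013] turn [ 0.003 -0.015 -0.002]
```

View pics/wrist2.png

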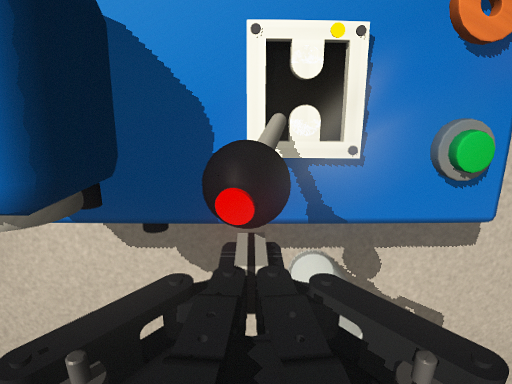

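The knob is directly ahead of the shut fingers: ball at (247,185), fingertips at (252,238). I'll push gently forward in small steps.

Emit:
step_arm(
  commands="0.012 0 0.006 0 -0.012 0 -1; 0.012 0 0 0 0 0 -1; 0.012 0 0 0 0 0 -1; 0.012 0 0 0 0 0 -1; 0.012 0 0 0 0 0 -1",
)

```text
clock: 4.6
ee_pos: [0.4999, 0.1159, 0.1764]
ee_rot: [3.129, 0.234, -0.012]
contact_force: [-2.4, -0.4, 1.8]
finger_gap: 0.0004
```

```bash
python3 - <<'E'
from h import *
delta((-.034,.042),.175)
im=cams.grab_frame("wrist")[:,:,::-1]; cv2.imwrite("pics/wrist3.png",im)
E
```

```text
t 4.6 pos [0.4999 0.1159 0.1764] L [-0.0604  0.0429] z axis [-0.007 -0.005 -1.   ] turn z: -0.001 gap 0.0004 F [-2.43 -0.41  1.84]
shift [0.066 0.002 0.003] turn [ 0.004  0.01  -0.001]
```

View pics/wrist3.png

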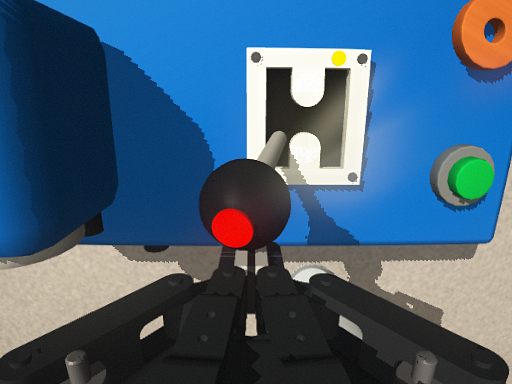

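In contact at about 2.5 N, and the lever is moving. Continuing.

Emit:
step_arm(
  commands="0.012 0 0 0 0.01 0 -1; 0.012 0 0 0 0 0 -1; 0.012 0 0 0 0 0 -1; 0.008 0 0 0 0 0 -1; 0 0 0 0 0 0 -1",
)

```text
clock: 5.28
ee_pos: [0.5204, 0.1191, 0.1766]
ee_rot: [3.13, 0.234, 0.006]
contact_force: [-2.1, -0.2, 1.7]
finger_gap: -0.0004
```

```bash
python3 - <<'E'
from h import *
delta((-.034,.042),.175)
im=cams.grab_frame("wrist")[:,:,::-1]; cv2.imwrite("pics/wrist4.png",im)
for a,f in ((-.235,-.1),(-.235,-.05),(-.235,0)): print(f,proj("wrist",knobW(a,f)),"dot",proj("wrist",knobW(a,f,.21)),"plate",proj("wrist",knobW(a,f,.09/np.cos(a)/np.cos(f))))
for l in [(.047,.042),(.047,-.042),(-.047,-.042),(-.047,.042)]: print(l,proj("wrist",np.r_[toW(l),.1]))
E
```

```text
t 5.28 pos [0.5204 0.1191 0.1766] L [-0.0396  0.043 ] z axis [ 0.004 -0.002 -1.   ] turn z: -0.001 gap -0.0004 F [-2.11 -0.24  1.7 ]
shift [0.014 0.002 0.004] turn [ 0.004 -0.005 -0.001]
-0.1 [250.86915195 220.78420194] dot [238.90342498 243.32888785] plate [281.21960181 163.48408358]
-0.05 [250.42915572 200.68272142] dot [237.94394494 218.24464083] plate [281.36297225 157.15578985]
0 [250.22906079 179.26829502] dot [237.33081373 191.02418223] plate [281.50518403 150.79507332]
(0.047, 0.042) [253.2044061   82.71621469]
(0.047, -0.042) [373.69504723  83.78975223]
(-0.047, -0.042) [362.08097666 211.93720104]
(-0.047, 0.042) [253.30586329 212.47018556]
```

View pics/wrist4.png

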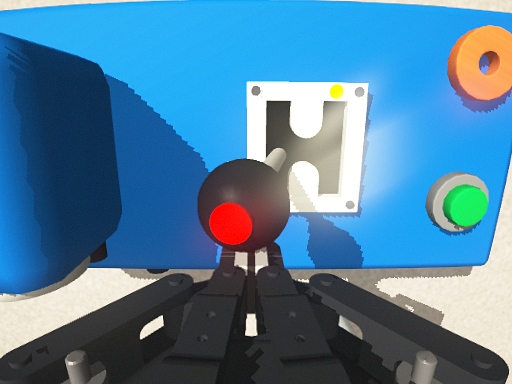

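The ball is at (245,204) and the dot at (231,223), which gives f ≈ -0.058. About 8 mm more brings it to neutral.

Emit:
step_arm(
  commands="0.008 0 0 0 -0.005 0 -1; 0.008 0 0 0 0 0 -1; 0.004 0 0 0 0 0 -1; 0 0 0 0 0 0 -1",
)

```text
clock: 5.82
ee_pos: [0.5287, 0.1203, 0.1767]
ee_rot: [3.13, 0.234, -0.0]
contact_force: [-1.8, 0.7, 2.3]
finger_gap: 0.0001
```

```bash
sed -i 's/G=np.array(\[.566,.0825\])/G=np.array([.566,.0855])/' h.py; cat > look.py <<'E'
import sys
from h import *
name=sys.argv[1]; A=[float(v) for v in sys.argv[2].split(',')]; F=[float(v) for v in sys.argv[3].split(',')]
delta((0,0),.175)
c=cal("wrist"); im=cams.grab_frame("wrist")[:,:,::-1].copy(); cv2.imwrite(f"pics/{name}.png",im)
H,S,V=cv2.split(cv2.cvtColor(im,cv2.COLOR_BGR2HSV))
r=(((H<5)|(H>174))&(S>200)&(V>120)).astype(np.uint8); n,l,s,ce=cv2.connectedComponentsWithStats(r); i=1+np.argmax(s[1:,4]); print("reddot",ce[i],s[i][4])
y=((H>25)&(H<33)&(S>150)&(V>150)).astype(np.uint8); n,l,s,ce2=cv2.connectedComponentsWithStats(y)
if n>1:
  j=1+np.argmax(s[1:,4]); print("yellow L",toL(onz("wrist",ce2[j],.1,c)).round(4),s[j][4],"(.041,-.020)")
from scipy.optimize import least_squares
sol=least_squares(lambda q: proj("wrist",knobW(q[0],q[1],.2095),c)-ce[i],[A[0],F[0]]); print("a,f from red dot",sol.x.round(3))
for l in [(.047,.042),(.047,-.042),(-.047,-.042),(-.047,.042)]: print(l,proj("wrist",np.r_[toW(l),.1],c).round(0),end=' ')
E
python3 look.py wrist5 -.235 0
```

```text
t 5.83 pos [0.5287 0.1203 0.1767] L [-0.0317  0.04  ] z axis [ 0.    -0.003 -1.   ] turn z: -0.001 gap 0.0001 F [-1.77  0.7   2.25]
shift [0.079 0.1   0.004] turn [ 0.004  0.001 -0.001]
reddot [230.05808258 222.06508048] 1429
yellow L [ 0.043  -0.0174] 63 (.041,-.020)
a,f from red dot [-0.235 -0.018]
(0.047, 0.042) [249.  94.] (0.047, -0.042) [369.  95.] (-0.047, -0.042) [357. 221.] (-0.047, 0.042) [249. 222.]
```

View pics/wrist5.png

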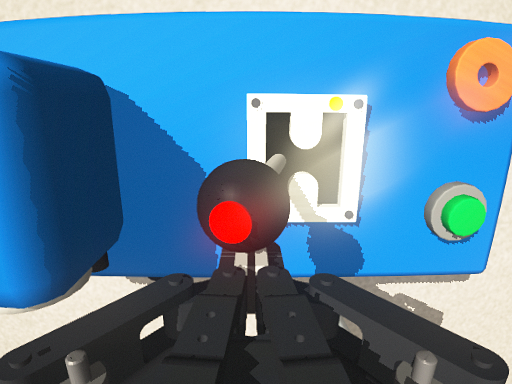

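f ≈ -0.02, and the stick meets the plate near the channel. I'll nudge it 2–3 mm further, then back off and move round to the knob's left side.

Emit:
step_arm(
  commands="0.007 0 0 0 0 0 -1; 0 0 0 0 0 0 -1; -0.03 0 0 0 0 0 -1; -0.05 0 0 0 0 0 -1; 0 -0.02 -0.05 0 0 0 -1; 0 0 0 0 0 0 -1; 0 0 0 0 0 0 -1",
)

```text
clock: 6.75
ee_pos: [0.4977, 0.1224, 0.1965]
ee_rot: [3.13, 0.232, 0.006]
contact_force: [-0.2, -0.8, -1.0]
finger_gap: -0.0001
```

```bash
python3 look.py wrist6 -.235 0
```

```text
t 6.75 pos [0.4977 0.1224 0.1965] L [-0.062   0.0467] z axis [ 0.004 -0.003 -1.   ] turn z: -0.003 gap -0.0001 F [-0.22 -0.84 -1.04]
shift [0.155 0.116 0.055] turn [ 0.005 -0.005 -0.003]
reddot [248.14852255 124.92923795] 1286
yellow L [ 0.0415 -0.0188] 136 (.041,-.020)
a,f from red dot [-0.235  0.001]
(0.047, 0.042) [258.  54.] (0.047, -0.042) [370.  55.] (-0.047, -0.042) [361. 178.] (-0.047, 0.042) [258. 178.]
```

View pics/wrist6.png

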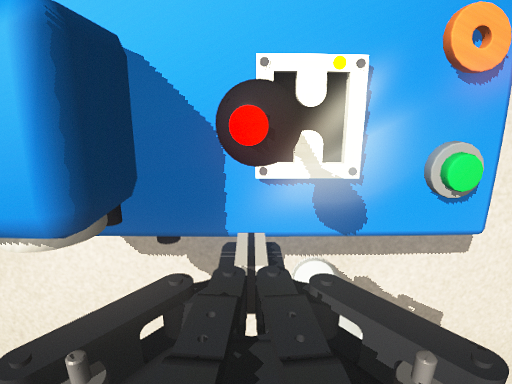

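f ≈ 0.00 and a ≈ -0.235, so the lever is in neutral on the left. The ball is at (258,122) with its dot at (248,125). Now I'll move round to its left side, near lathe y +100 and x 0.

Emit:
step_arm(
  commands="0 -0.07 -0.03 0 -0.005 0 -1; 0 -0.07 0 0 0 0 -1; 0.07 0 0 0 0 0 -1; 0.075 0 0 0 0 0 -1; 0 0 0 0 0 0 -1",
)

```text
clock: 7.42
ee_pos: [0.5476, 0.1861, 0.2049]
ee_rot: [3.128, 0.228, -0.006]
contact_force: [-0.7, 0.1, 0.3]
finger_gap: 0.0002
```

```bash
python3 -c "
from h import *
delta((0,.1),.18)"
```

```text
t 7.42 pos [0.5476 0.1861 0.2049] L [-0.0031  0.1022] z axis [-0.003 -0.006 -1.   ] turn z: -0.006 gap 0.0002 F [-0.7   0.14  0.34]
shift [0.008 0.005 0.062] turn [ 0.007  0.005 -0.006]
```

Next I descend to z ≈ 0.18 and creep to the right.

Emit:
step_arm(
  commands="0.008 0 0.03 0.007 0.005 -0.006 -1; 0 0 0.03 0 0 0 -1; 0 0 0 0 0 0 -1; 0 0.02 0 0 0 0 -1; 0 0.012 0 0 0 0 -1; 0 0 0 0 0 0 -1",
)

```text
clock: 8.18
ee_pos: [0.5489, 0.1706, 0.1777]
ee_rot: [3.131, 0.235, -0.009]
contact_force: [0.4, 1.2, -0.0]
finger_gap: 0.0003
```

```bash
python3 look.py wrist7 -.235 0
```

```text
t 8.18 pos [0.5489 0.1706 0.1777] L [-0.0042  0.0867] z axis [-0.006 -0.002 -1.   ] turn z: -0.0 gap 0.0003 F [ 0.45  1.2  -0.02]
shift [0.011 0.217 0.007] turn [ 0.002  0.007 -0.   ]
reddot [352.54166667 272.44570707] 792
a,f from red dot [-0.228  0.009]
(0.047, 0.042) [314. 134.] (0.047, -0.042) [427. 135.] (-0.047, -0.042) [410. 252.] (-0.047, 0.042) [308. 253.]
```

View pics/wrist7.png

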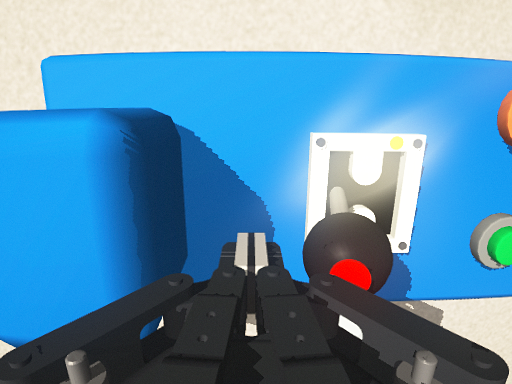

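The knob is just right of the fingers, with its dot at (352,272); contact is about to start. I'll raise the tip slightly for linkage clearance and push right.

Emit:
step_arm(
  commands="0.008 0 -0.02 0.002 0.007 0 -1; 0 0.012 0 0 0 0 -1; 0 0.012 0 0 0 0 -1; 0 0.012 0 0 0 0 -1; 0 0.012 0 0 0 0 -1; 0 0 0 0 0 0 -1",
)

```text
clock: 8.98
ee_pos: [0.5564, 0.1551, 0.1882]
ee_rot: [-3.127, -0.238, -0.006]
contact_force: [-0.9, 0.7, 0.6]
finger_gap: -0.0001
```

```bash
python3 look.py wrist8 -.2 0
```

```text
t 8.97 pos [0.5564 0.1551 0.1882] L [0.0009 0.0702] z axis [ 0.004  0.006 -1.   ] turn z: 0.003 gap -0.0001 F [-0.95  0.73  0.62]
shift [-0.003  0.176  0.032] turn [-0.006 -0.006  0.003]
reddot [314.686 269.34 ] 500
a,f from red dot [-0.21   0.014]
(0.047, 0.042) [290. 141.] (0.047, -0.042) [399. 142.] (-0.047, -0.042) [385. 254.] (-0.047, 0.042) [286. 254.]
```

View pics/wrist8.png

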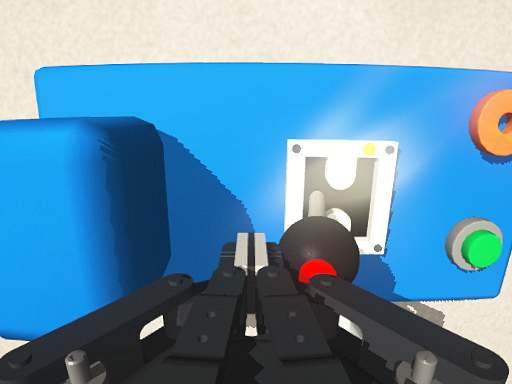

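Occlusion of the dot biases the estimate. The ball's left edge (279) is now at the finger edge (277), so I'll continue.

Emit:
step_arm(
  commands="-0.003 0.012 0.008 -0.006 -0.006 0 -1; 0 0.014 0 0 0 0 -1; 0 0.014 0 0 0 0 -1; 0 0.014 0 0 0 0 -1; 0 0 0 0 0 0 -1",
)

```text
clock: 9.65
ee_pos: [0.5587, 0.1323, 0.1844]
ee_rot: [-3.132, -0.239, 0.001]
contact_force: [0.2, 1.5, 0.4]
finger_gap: 0.0
```

```bash
python3 look.py wrist9 -.15 0
```

```text
t 9.65 pos [0.5587 0.1323 0.1844] L [-0.0002  0.0474] z axis [-0.  0. -1.] turn z: 0.003 gap 0.0 F [0.16 1.52 0.44]
shift [0.    0.118 0.023] turn [-0.     0.     0.003]
reddot [328.25416667 271.64166667] 240
yellow L [ 0.045 -0.018] 5 (.041,-.020)
a,f from red dot [-0.082  0.025]
(0.047, 0.042) [260. 139.] (0.047, -0.042) [372. 140.] (-0.047, -0.042) [359. 254.] (-0.047, 0.042) [259. 254.]
```

View pics/wrist9.png

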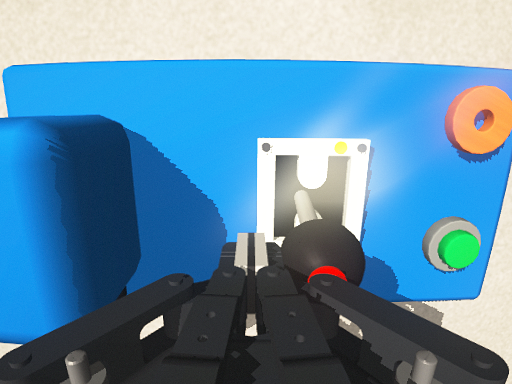

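```bash
python3 - <<'E'
from h import *
for f in (-.04,-.02,0,.02): print(f,proj("wrist",knobW(-.07,f)).round(1),proj("wrist",knobW(-.07,f,.0905)).round(1), toL(readout.observe()['ee_pos']))
im=cams.grab_frame("side")[:,:,::-1]; im=cv2.resize(im[125:245,160:310],None,fx=4,fy=4,interpolation=cv2.INTER_CUBIC); cv2.imwrite("pics/side9.png",im)
E
```

```text
-0.04 [325.1 274.6] [304.9 204.4] [-0.00023293  0.0476422 ]
-0.02 [325.7 267.7] [305.1 202.2] [-0.00023293  0.0476422 ]
0 [326.3 260.5] [305.2 200. ] [-0.00023293  0.0476422 ]
0.02 [326.9 253.1] [305.3 197.7] [-0.00023293  0.0476422 ]
```

View pics/side9.png

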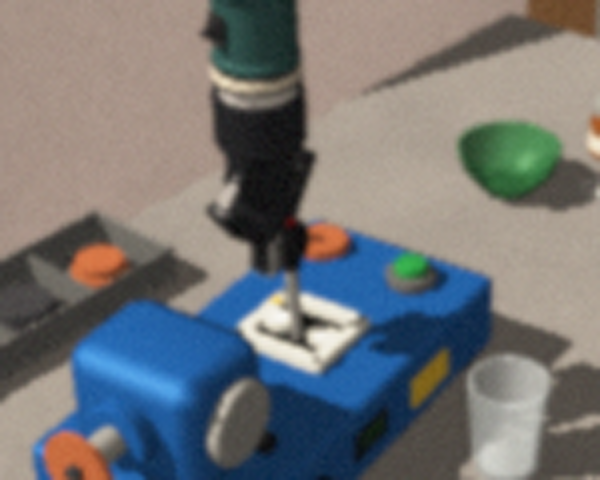

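The ball is at (322,257), so f is 0 to +0.01 and still centred in the channel. Continuing across.

Emit:
step_arm(
  commands="0 0.014 0 0 0 0 -1; 0 0.016 0 0 0 0 -1; 0 0.016 0 0 0 0 -1; 0 0.016 0 0 0 0 -1; 0 0.016 0 0 0 0 -1; 0 0.016 0 0 0 0 -1; 0 0 0 0 0 0 -1",
)

```text
clock: 10.62
ee_pos: [0.5645, 0.0922, 0.1842]
ee_rot: [3.132, 0.239, -0.002]
contact_force: [-0.3, 1.4, 0.3]
finger_gap: -0.0003
```

```bash
python3 look.py wrist10 .15 0;  python3 - <<'E'
from h import *
for a in (.12,.16,.2,.235,.26):
  for f in (-.02,.02): print(a,f,proj("wrist",knobW(a,f)).round(1),proj("wrist",knobW(a,f,.0905)).round(1))
E
```

```text
t 10.62 pos [0.5645 0.0922 0.1842] L [-0.0005  0.0068] z axis [-0.001 -0.001 -1.   ] turn z: 0.003 gap -0.0003 F [-0.26  1.43  0.33]
shift [0.001 0.017 0.023] turn [0.001 0.002 0.003]
reddot [341.91957105 272.45576408] 373
yellow L [ 0.0412 -0.0185] 124 (.041,-.020)
a,f from red dot [0.141 0.018]
(0.047, 0.042) [205. 139.] (0.047, -0.042) [318. 139.] (-0.047, -0.042) [311. 254.] (-0.047, 0.042) [210. 254.] 0.12 -0.02 [316.1 266.5] [275.3 201.7]
0.12 0.02 [317.1 252. ] [275.4 197.2]
0.16 -0.02 [331.2 265.3] [279.8 201.5]
0.16 0.02 [332.5 250.9] [279.9 197.1]
0.2 -0.02 [345.8 263.8] [284.2 201.3]
0.2 0.02 [347.3 249.6] [284.4 196.8]
0.235 -0.02 [357.9 262.3] [288. 201.]
0.235 0.02 [359.6 248.2] [288.2 196.6]
0.26 -0.02 [366.3 261. ] [290.7 200.8]
0.26 0.02 [368.1 247. ] [290.9 196.4]
```

View pics/wrist10.png

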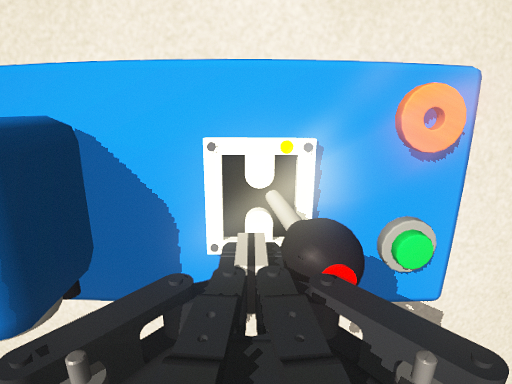

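The ball is at (322,257), so a ≈ 0.137 and f ≈ 0.005. About 18 mm remain.

Emit:
step_arm(
  commands="0 0.014 0 0 0 0 -1; 0 0.014 0 0 0 0 -1; 0 0.012 0 0 0 0 -1; 0 0.006 0 0 0 0 -1; 0 0 0 0 0 0 -1",
)

```text
clock: 11.3
ee_pos: [0.5667, 0.0736, 0.1831]
ee_rot: [3.132, 0.241, -0.005]
contact_force: [-0.1, 1.7, 0.3]
finger_gap: -0.0005
```

```bash
python3 look.py wrist11 .23 0;  python3 - <<'E'
from h import *
for a in (.2,.235,.26):
  for f in (-.02,.02): print(a,f,proj("wrist",knobW(a,f)).round(1),proj("wrist",knobW(a,f,.0905)).round(1))
E
```

```text
t 11.3 pos [0.5667 0.0736 0.1831] L [-0.0011 -0.0119] z axis [-0.003 -0.    -1.   ] turn z: 0.005 gap -0.0005 F [-0.07  1.73  0.33]
shift [ 0.003 -0.03   0.02 ] turn [-0.     0.004  0.005]
reddot [342.38834951 270.19029126] 515
yellow L [ 0.0412 -0.0184] 131 (.041,-.020)
a,f from red dot [0.237 0.013]
(0.047, 0.042) [180. 138.] (0.047, -0.042) [293. 138.] (-0.047, -0.042) [289. 254.] (-0.047, 0.042) [187. 253.] 0.2 -0.02 [307.4 264. ] [260.3 200.6]
0.2 0.02 [308.3 249.6] [260.3 196.2]
0.235 -0.02 [320.2 262.5] [264.2 200.4]
0.235 0.02 [321.3 248.2] [264.2 196. ]
0.26 -0.02 [329.  261.3] [266.9 200.2]
0.26 0.02 [330.3 247.1] [267.  195.8]
```

View pics/wrist11.png

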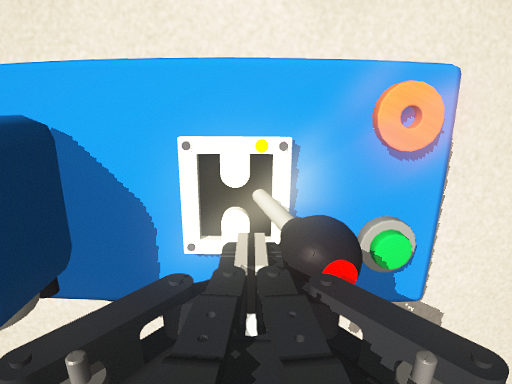

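a ≈ 0.237, f ≈ 0: the lever is in neutral on the right. I'll back off to the left, come round behind the knob, and check.

Emit:
step_arm(
  commands="0 -0.05 0 0 0 0 -1; -0.08 -0.02 0 0 0 0 -1; -0.1 0 0 0 0 0 -1; -0.01 0.07 0 0 0 0 -1; 0 0.06 0.015 0 0 0 -1; 0 0 0 0 0 0 -1; 0 0 0 0 0 0 -1",
)

```text
clock: 12.22
ee_pos: [0.4925, 0.0461, 0.1785]
ee_rot: [-3.13, -0.257, 0.002]
contact_force: [0.1, 0.6, 0.6]
finger_gap: -0.0003
```

```bash
python3 look.py wrist12 .235 0; python3 -c "
from h import *
delta((-.04,-.043),.176)"
```

```text
t 12.22 pos [0.4925 0.0461 0.1785] L [-0.0786 -0.0279] z axis [-0.002  0.001 -1.   ] turn z: 0.018 gap -0.0003 F [0.08 0.61 0.63]
shift [ 0.197 -0.067  0.008] turn [-0.001  0.002  0.018]
reddot [316.19631236  78.75704989] 1844
yellow L [ 0.0417 -0.0184] 177 (.041,-.020)
a,f from red dot [0.231 0.001]
(0.047, 0.042) [151.  22.] (0.047, -0.042) [276.  22.] (-0.047, -0.042) [272. 161.] (-0.047, 0.042) [158. 160.] t 12.28 pos [0.4924 0.0461 0.1784] L [-0.0787 -0.028 ] z axis [-0.002  0.    -1.   ] turn z: 0.018 gap 0.0001 F [-0.31 -0.19  0.02]
shift [0.096 0.039 0.006] turn [-0.001  0.002  0.018]
```

View pics/wrist12.png

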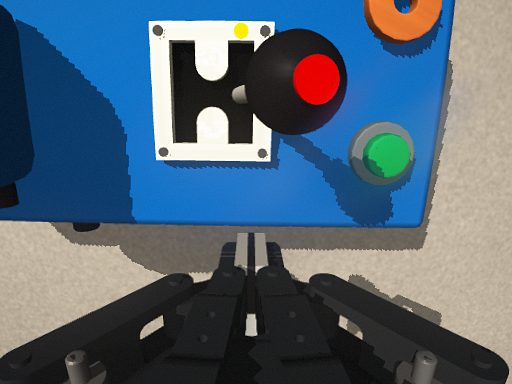

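a ≈ 0.231 and f ≈ 0.00, centred at the right of the channel. I'll line up behind the knob and push forward.

Emit:
step_arm(
  commands="0.04 0.039 0.004 0 0 0.018 -1; 0.05 0 0 0 0 0 -1; 0 0 0 0 0 0 -1; 0.012 0 0 0 0 0 -1; 0.012 0 0 0 0 0 -1; 0.012 0 0 0 0 0 -1; 0.012 0 0 0 0 0 -1",
)

```text
clock: 13.15
ee_pos: [0.5516, 0.0388, 0.1764]
ee_rot: [3.132, 0.236, -0.008]
contact_force: [-1.0, -0.3, 1.5]
finger_gap: 0.0003
```

```bash
python3 look.py wrist13 .235 0.1; python3 -c "
from h import *
delta((.025,-.043),.176)"
```

```text
t 13.15 pos [0.5516 0.0388 0.1764] L [-0.0212 -0.044 ] z axis [-0.005 -0.001 -1.   ] turn z: 0.001 gap 0.0003 F [-0.96 -0.29  1.49]
shift [ 0.053 -0.11   0.003] turn [0.    0.006 0.001]
reddot [264.15215801 220.02999268] 1367
yellow L [ 0.0413 -0.0183] 146 (.041,-.020)
a,f from red dot [0.231 0.037]
(0.047, 0.042) [131. 110.] (0.047, -0.042) [249. 109.] (-0.047, -0.042) [250. 234.] (-0.047, 0.042) [143. 234.] t 13.2 pos [0.5525 0.039  0.1765] L [-0.0203 -0.044 ] z axis [-0.004 -0.001 -1.   ] turn z: 0.001 gap 0.0001 F [-0.87 -0.17  1.04]
shift [ 0.113 -0.002  0.001] turn [-0.     0.005  0.001]
```

View pics/wrist13.png

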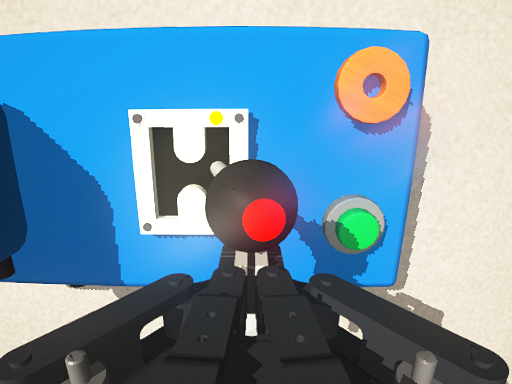

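The lever is moving forward on the right side: ball at (252,205), f ≈ 0.04. I'll keep pushing and watch the force.

Emit:
step_arm(
  commands="0.014 0 0 0 0 0 -1; 0.014 0 0 0 0 0 -1; 0.014 0 0 0 0 0 -1; 0.014 0 0 0 0 0 -1; 0.014 0 0 0 0 0 -1",
)

```text
clock: 13.82
ee_pos: [0.5807, 0.0434, 0.1757]
ee_rot: [3.132, 0.237, -0.01]
contact_force: [-1.1, -0.3, -0.4]
finger_gap: -0.0001
```

```bash
python3 look.py wrist14 .235 0.2; python3 -c "
from h import *
delta((.025,-.043),.176)"
```

```text
t 13.82 pos [0.5807 0.0434 0.1757] L [ 0.0082 -0.0438] z axis [-0.006 -0.001 -1.   ] turn z: 0.001 gap -0.0001 F [-1.13 -0.31 -0.45]
shift [-0.021 -0.11   0.002] turn [-0.     0.008  0.001]
reddot [261.81784661 209.820059  ] 1356
yellow L [ 0.0412 -0.0182] 137 (.041,-.020)
a,f from red dot [0.23  0.193]
(0.047, 0.042) [135. 152.] (0.047, -0.042) [250. 151.] (-0.047, -0.042) [250. 268.] (-0.047, 0.042) [147. 267.] t 13.88 pos [0.5817 0.0437 0.1758] L [ 0.0093 -0.0437] z axis [-0.005 -0.    -1.   ] turn z: 0.001 gap 0.0003 F [-1.07  0.92 -0.71]
shift [ 0.039 -0.002 -0.001] turn [-0.     0.006  0.001]
```

View pics/wrist14.png

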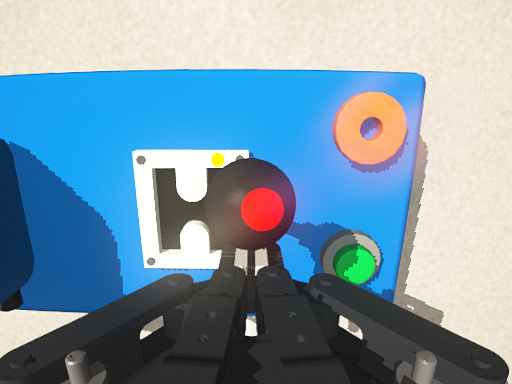

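Emit:
step_arm(
  commands="0.012 0 0 0 0.005 0 -1; 0.01 0 0 0 0 0 -1; 0.008 0 0 0 0 0 -1; 0.006 0 0 0 0 0 -1; 0 0 0 0 0 0 -1",
)

```text
clock: 14.5
ee_pos: [0.5961, 0.046, 0.1749]
ee_rot: [-3.132, -0.237, 0.004]
contact_force: [-0.7, -0.1, -1.0]
finger_gap: 0.0005
```

```bash
python3 look.py wrist15 .235 0.27
```

```text
t 14.5 pos [0.5961 0.046  0.1749] L [ 0.0239 -0.0435] z axis [-0.003  0.    -1.   ] turn z: 0.001 gap 0.0005 F [-0.71 -0.07 -0.95]
shift [-0.06  -0.109  0.   ] turn [-0.001  0.003  0.001]
reddot [259.87360595 201.36431227] 1345
a,f from red dot [0.23  0.281]
(0.047, 0.042) [137. 174.] (0.047, -0.042) [250. 173.] (-0.047, -0.042) [250. 286.] (-0.047, 0.042) [149. 285.]
```

f ≈ 0.28. I'll creep on until the stop is felt as rising force.

Emit:
step_arm(
  commands="0.006 0 0 0 0 0 -1; 0.006 0 0 0 0 0 -1",
)

```text
clock: 14.8
ee_pos: [0.5999, 0.0466, 0.1747]
ee_rot: [-3.133, -0.237, 0.007]
contact_force: [-2.8, -0.1, -2.1]
finger_gap: -0.0001
```

Emit:
step_arm(
  commands="0.006 0 0 0 0 0 -1",
)

```text
clock: 14.92
ee_pos: [0.6013, 0.0467, 0.1744]
ee_rot: [3.132, 0.237, -0.011]
contact_force: [-3.9, -1.2, -1.4]
finger_gap: -0.0
```

Emit:
step_arm(
  commands="0.006 0 0 0 0 0 -1",
)

```text
clock: 15.05
ee_pos: [0.6027, 0.0469, 0.1741]
ee_rot: [3.132, 0.237, -0.016]
contact_force: [-5.7, -1.4, 1.0]
finger_gap: 0.0
```

```bash
python3 look.py wrist16 .235 0.29
```

```text
t 15.05 pos [0.6027 0.0469 0.1741] L [ 0.0305 -0.0437] z axis [-0.01  -0.001 -1.   ] turn z: 0.001 gap 0.0 F [-5.73 -1.39  1.02]
shift [-0.076 -0.109 -0.001] turn [-0.     0.013  0.001]
reddot [258.78403042 206.86844106] 1315
a,f from red dot [0.231 0.303]
(0.047, 0.042) [137. 182.] (0.047, -0.042) [250. 182.] (-0.047, -0.042) [250. 292.] (-0.047, 0.042) [150. 292.]
```

Emit:
step_arm(
  commands="0.006 0 0 0 0 0 -1",
)

```text
clock: 15.22
ee_pos: [0.604, 0.047, 0.1738]
ee_rot: [3.132, 0.237, -0.02]
contact_force: [-5.7, -0.5, 1.0]
finger_gap: -0.0003
```

Emit:
step_arm(
  commands="0.006 0 0 0 0 0 -1",
)

```text
clock: 15.35
ee_pos: [0.6049, 0.047, 0.1735]
ee_rot: [3.131, 0.236, -0.025]
contact_force: [-6.4, -0.4, 1.7]
finger_gap: 0.0001
```

The stop is reached: force has risen to about 6 N with f ≈ 0.30. I'll back off straight to the rear, rise and check.

Emit:
step_arm(
  commands="-0.04 0 0 0 0.02 0 -1; -0.08 0 0 0 0 0 -1; -0.08 0 0 0 0 0 -1; -0.05 0 -0.1 0 0 0 -1; 0 0 -0.1 0 0 0 -1; 0 0 0 0 0 0 -1; 0 0 0 0 0 0 -1",
)

```text
clock: 16.23
ee_pos: [0.5206, 0.0344, 0.2615]
ee_rot: [-3.128, -0.237, -0.068]
contact_force: [-0.1, 0.2, 0.1]
finger_gap: -0.0004
```

```bash
python3 look.py wrist17 .235 0.29; python3 - <<'E'
from h import *
im=cv2.imread("pics/wrist17.png"); H,S,V=cv2.split(cv2.cvtColor(im,cv2.COLOR_BGR2HSV))
g=((H>50)&(H<80)&(S>120)&(V>80)).astype(np.uint8); n,l,s,c=cv2.connectedComponentsWithStats(g)
i=1+np.argmax(s[1:,4]); w=onz("wrist",c[i],.108); print("\nbutton",c[i],s[i],w,toL(w))
im=cams.grab_frame("top")[:,:,::-1]; cv2.imwrite("pics/top17.png",cv2.resize(im[110:235,170:310],None,fx=4,fy=4,interpolation=cv2.INTER_CUBIC))
E
```

```text
t 16.23 pos [0.5206 0.0344 0.2615] L [-0.0525 -0.0438] z axis [ 0.043  0.007 -0.999] turn z: 0.002 gap -0.0004 F [-0.13  0.25  0.13]
shift [ 0.122 -0.109  0.222] turn [-0.001 -0.055  0.002]
reddot [255.83430799  38.60233918] 513
yellow L [ 0.0424 -0.0168] 38 (.041,-.020)
a,f from red dot [0.231 0.299]
(0.047, 0.042) [164.  85.] (0.047, -0.042) [250.  84.] (-0.047, -0.042) [250. 180.] (-0.047, 0.042) [169. 180.] 
button [331.54916986 174.0945083 ] [316 159  32  32 783] [ 0.54570426 -0.04221683  0.108     ] [-0.03915361 -0.12324975]
```

View pics/wrist17.png

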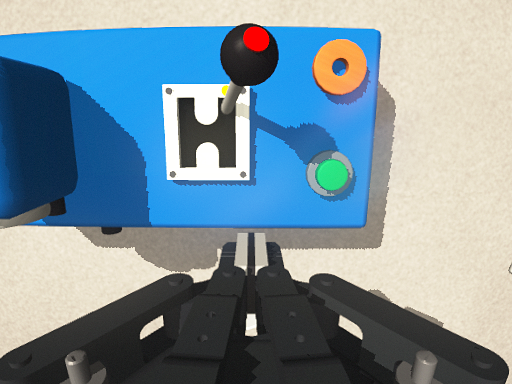

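View pics/top17.png

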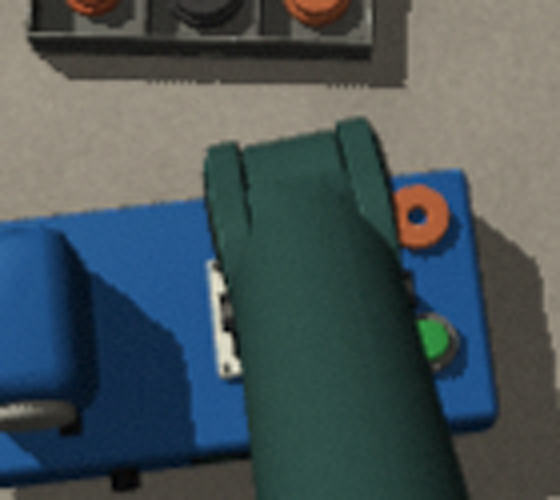

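The lever is home in third: f ≈ 0.30, with the ball at (250,54) beyond the plate's edge. The button, measured three ways, is at (0.5453, -0.0428). I'll level the tool and go above it.

```bash
python3 -c "
from h import *
delta(toL([.5453,-.0428]),.20)"
```

```text
t 16.32 pos [0.5202 0.0344 0.2609] L [-0.0529 -0.0437] z axis [ 0.041  0.007 -0.999] turn z: 0.002 gap 0.0002 F [-0.4  -0.33 -0.15]
shift [0.027 0.2   0.153] turn [-0.001 -0.053  0.002]
```

Emit:
step_arm(
  commands="0.02 0.05 0 0 -0.053 0 -1; 0.01 0.08 0 0 0 0 -1; 0 0.065 0.03 0 0 0 -1; 0 0 0.05 0 0 0 -1; 0 0 0 0 0 0 -1; 0 0 0 0 0 0 -1",
)

```text
clock: 17.08
ee_pos: [0.5452, -0.0421, 0.2229]
ee_rot: [-3.131, -0.242, 0.01]
contact_force: [0.9, -0.1, 0.1]
finger_gap: -0.0002
```

```bash
python3 -c "
from h import *
delta(toL([.5453,-.0428]),.12)"
```

```text
t 17.07 pos [ 0.5452 -0.0421  0.2229] L [-0.0396 -0.1231] z axis [-0.007  0.001 -1.   ] turn z: 0.005 gap -0.0002 F [ 0.9  -0.12  0.11]
shift [0.002 0.002 0.257] turn [-0.003  0.008  0.005]
```

Emit:
step_arm(
  commands="0.002 0.002 0.1 0 0.008 0.005 -1; 0 0 0.09 0 0 0 -1; 0 0 0.05 0 0 0 -1; 0 0 0 0 0 0 -1; 0 0 0 0 0 0 -1",
)

```text
clock: 17.7
ee_pos: [0.551, -0.04, 0.1286]
ee_rot: [-3.13, -0.242, -0.016]
contact_force: [-0.2, -0.1, -0.3]
finger_gap: -0.0001
```

```bash
python3 - <<'E'
from h import *
delta(toL([.5453,-.0428]),.108)
im=cams.grab_frame("wrist")[:,:,::-1]; cv2.imwrite("pics/wrist18.png",im)
im=cams.grab_frame("side")[:,:,::-1]; im=cv2.resize(im[125:245,180:330],None,fx=4,fy=4,interpolation=cv2.INTER_CUBIC); cv2.imwrite("pics/side18.png",im)
E
```

```text
t 17.7 pos [ 0.551  -0.04    0.1286] L [-0.0336 -0.1218] z axis [ 0.01   0.003 -1.   ] turn z: 0.005 gap -0.0001 F [-0.21 -0.08 -0.27]
shift [-0.016  0.005  0.051] turn [-0.002 -0.013  0.005]
```

View pics/wrist18.png

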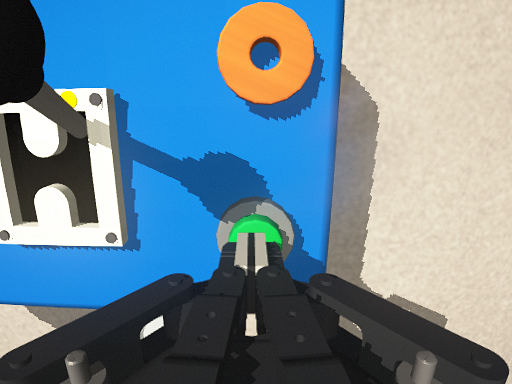

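View pics/side18.png

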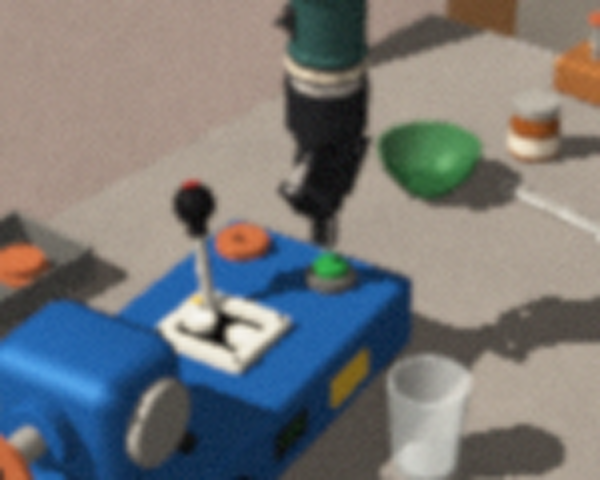

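The fingertips (252,240) sit over the button (collar at (256,232)), and the lever still stands in third. I'll correct x by -6 mm and press.

Emit:
step_arm(
  commands="-0.014 0.005 0.015 0 -0.013 0.005 -1; 0 0 0.015 0 0 0 -1; 0 0 0 0 0 0 -1; 0 0 0 0 0 0 -1",
)

```text
clock: 18.3
ee_pos: [0.5464, -0.0434, 0.1176]
ee_rot: [-3.132, -0.234, -0.004]
contact_force: [0.1, 0.4, 0.1]
finger_gap: 0.0003
```

```bash
python3 - <<'E'
from h import *
delta(toL([.5453,-.0428]),.102)
E
```

```text
t 18.3 pos [ 0.5464 -0.0434  0.1176] L [-0.0386 -0.1245] z axis [ 0.003  0.001 -1.   ] turn z: -0.001 gap 0.0003 F [0.07 0.39 0.07]
shift [-0.003 -0.002  0.039] turn [-0.001 -0.003 -0.001]
```

Emit:
step_arm(
  commands="-0.003 -0.002 0.015 0 -0.003 0 -1; 0 0 0.012 0 0 0 -1; 0 0 0.01 0 0 0 -1",
)

```text
clock: 18.68
ee_pos: [0.5457, -0.0428, 0.1053]
ee_rot: [3.133, 0.234, 0.0]
contact_force: [-10.7, 0.2, 49.5]
finger_gap: -0.0002
```

Emit:
step_arm(
  commands="0 0 0.01 0 0 0 -1; 0 0 0.01 0 0 0 -1",
)

```text
clock: 18.92
ee_pos: [0.5457, -0.0428, 0.1055]
ee_rot: [3.131, 0.233, -0.002]
contact_force: [-9.4, 0.3, 37.4]
finger_gap: -0.0002
```

Emit:
step_arm(
  commands="0 0 0.01 0 0 0 -1; 0 0 0.01 0 0 0 -1",
)

```text
clock: 19.18
ee_pos: [0.5457, -0.0428, 0.1055]
ee_rot: [3.129, 0.232, -0.002]
contact_force: [-8.3, 0.6, 35.3]
finger_gap: 0.0
```

The force is higher than I wanted (about 50 N peak, now 35 N), with the TCP at z 0.1055. I'll look before doing anything else.

```bash
python3 - <<'E'
from h import *
delta(toL([.5453,-.0428]),.102)
im=cams.grab_frame("wrist")[:,:,::-1]; cv2.imwrite("pics/wrist19.png",cv2.resize(im[150:350,150:380],None,fx=2.8,fy=2.8,interpolation=cv2.INTER_CUBIC))
im=cams.grab_frame("side")[:,:,::-1]; im=cv2.resize(im[165:225,230:300],None,fx=8,fy=8,interpolation=cv2.INTER_CUBIC); cv2.imwrite("pics/side19.png",im)
E
```

```text
t 19.18 pos [ 0.5457 -0.0428  0.1055] L [-0.0393 -0.1238] z axis [-0.001 -0.004 -1.   ] turn z: -0.003 gap 0.0 F [-8.27  0.63 35.27]
shift [-0.001 -0.     0.009] turn [ 0.005  0.002 -0.003]
```

View pics/wrist19.png

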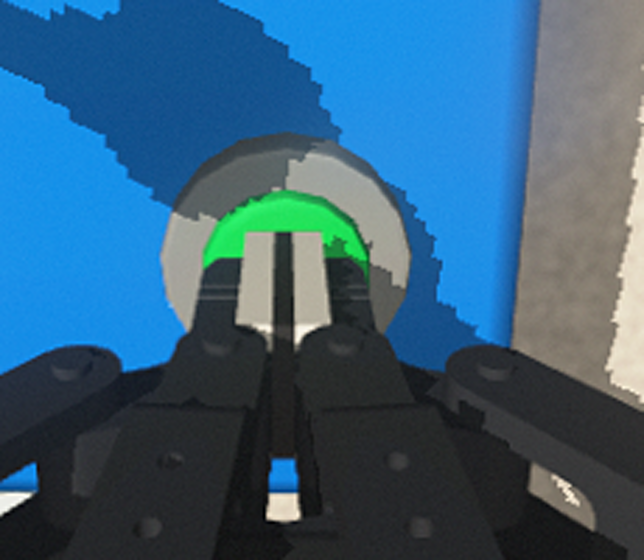

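View pics/side19.png

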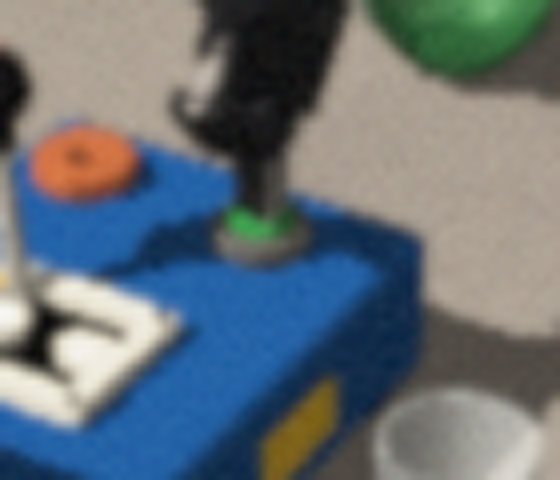

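The button looks flush with the collar. To confirm full travel, I'll release slowly and note the force against height: contact should be lost about 6 mm above the bottom.

Emit:
step_arm(
  commands="0 0 -0.003 0 0 0 -1",
)

```text
clock: 19.4
ee_pos: [0.5456, -0.0427, 0.1082]
ee_rot: [3.129, 0.232, -0.001]
contact_force: [-1.5, 0.4, 3.8]
finger_gap: 0.0
```

Emit:
step_arm(
  commands="0 0 -0.003 0 0 0 -1",
)

```text
clock: 19.52
ee_pos: [0.5455, -0.0427, 0.1099]
ee_rot: [3.129, 0.232, 0.0]
contact_force: [-0.7, -1.6, 2.0]
finger_gap: -0.0001
```

Emit:
step_arm(
  commands="0 0 -0.003 0 0 0 -1",
)

```text
clock: 19.65
ee_pos: [0.5455, -0.0427, 0.111]
ee_rot: [3.129, 0.232, 0.0]
contact_force: [0.2, -1.8, 2.1]
finger_gap: -0.0003
```

Emit:
step_arm(
  commands="0 0 -0.003 0 0 0 -1",
)

```text
clock: 19.77
ee_pos: [0.5455, -0.0427, 0.1119]
ee_rot: [3.129, 0.232, -0.0]
contact_force: [0.4, -0.4, 1.7]
finger_gap: 0.0001
```

Emit:
step_arm(
  commands="0 0 -0.003 0 0 0 -1",
)

```text
clock: 19.9
ee_pos: [0.5454, -0.0427, 0.1127]
ee_rot: [3.129, 0.232, -0.001]
contact_force: [-0.1, -0.4, -0.2]
finger_gap: -0.0
```

Emit:
step_arm(
  commands="0 0 -0.003 0 0 0 -1",
)

```text
clock: 20.02
ee_pos: [0.5452, -0.0426, 0.1135]
ee_rot: [3.129, 0.232, -0.002]
contact_force: [0.0, 0.2, 0.3]
finger_gap: 0.0001
```

Emit:
step_arm(
  commands="0 0 -0.003 0 0 0 -1",
)

```text
clock: 20.15
ee_pos: [0.5451, -0.0425, 0.1145]
ee_rot: [3.129, 0.232, -0.003]
contact_force: [0.3, -0.0, 0.7]
finger_gap: -0.0004
```

Contact was lost at z ≈ 0.112, and the bottom was 0.1055, so travel was the full 6 mm or so. The TCP height simply reads about 3.7 mm high here. Now I rise clear and check.

Emit:
step_arm(
  commands="0 0 -0.08 0 0 0 -1; -0.05 0 -0.12 0 0 0 -1; -0.08 0.05 -0.12 0 0 0 -1; -0.08 0.08 -0.08 0 0 0 -1; 0 0.1 0 0 0 0 -1; 0 0.1 0 0 0 0 -1; 0 0 0 0 0 0 -1; 0 0 0 0 0 0 -1",
)

```text
clock: 21.15
ee_pos: [0.4805, -0.1876, 0.2806]
ee_rot: [3.128, 0.237, -0.001]
contact_force: [0.9, 0.3, 0.1]
finger_gap: 0.0001
```

```bash
python3 - <<'E'
from h import *
delta((0,0),.2)
t=cams.grab_frame("top")[:,:,::-1]; cv2.imwrite("pics/top20.png",cv2.resize(t[120:280,130:330],None,fx=4,fy=3.7,interpolation=cv2.INTER_CUBIC))
s=cams.grab_frame("side")[:,:,::-1]; cv2.imwrite("pics/side20.png",cv2.resize(s[125:265,160:330],None,fx=4.4,fy=4.2,interpolation=cv2.INTER_CUBIC))
def red(im):
    H,S,V=cv2.split(cv2.cvtColor(np.ascontiguousarray(im),cv2.COLOR_BGR2HSV)); m=(((H<4)|(H>174))&(S>180)&(V>90)).astype(np.uint8)
    n,l,st,c=cv2.connectedComponentsWithStats(m); return [(c[i].round(1),st[i][4]) for i in range(1,n) if st[i][4]>4]
print(red(t),red(s))
for f in (.2,.25,.27,.29,.31): print(f,proj("top",knobW(.235,f,.21)).round(1),proj("side",knobW(.235,f,.21)).round(1))
E
```

```text
t 21.15 pos [ 0.4805 -0.1876  0.2806] L [-0.1254 -0.2573] z axis [-0.    -0.005 -1.   ] turn z: 0.001 gap 0.0001 F [0.85 0.27 0.13]
shift [ 0.314 -0.644  0.198] turn [0.006 0.001 0.001]
[(array([247.1, 157.4]), np.int32(19))] []
0.2 [248.6 163.1] [232.1 170. ]
0.25 [248.  160.1] [229.7 169.8]
0.27 [247.8 158.9] [228.8 169.8]
0.29 [247.6 157.7] [227.8 169.8]
0.31 [247.3 156.5] [226.9 169.8]
```

View pics/top20.png

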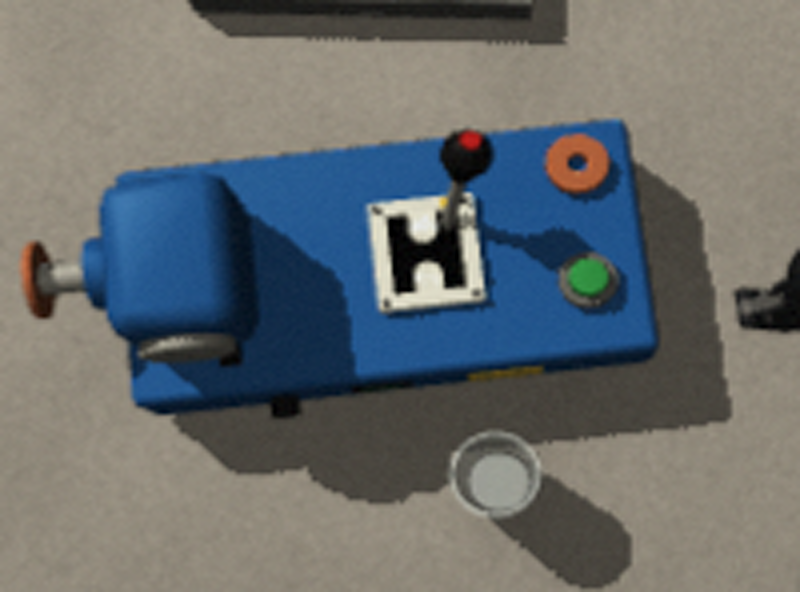

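View pics/side20.png

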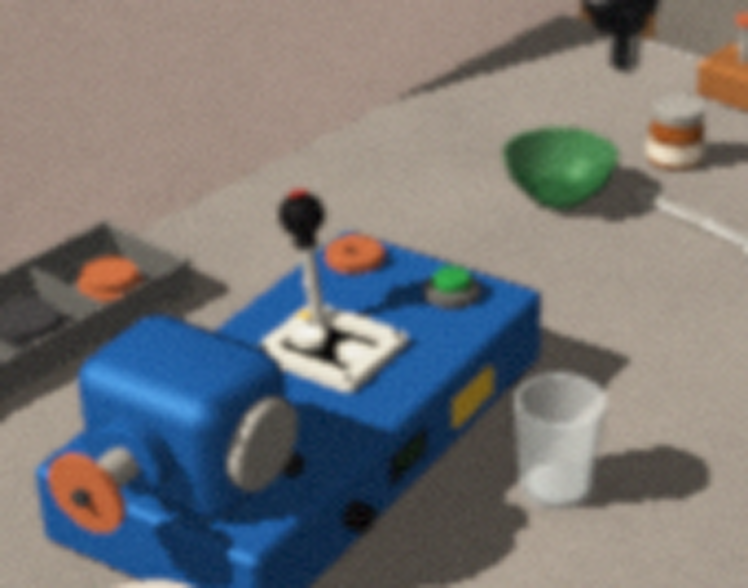

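The top view shows the knob's dot at full-image pixel (247.1,157.4), against (247.6,157.7) predicted for f = 0.29, so the lever is home in third. In the side view the button stands proud of its collar again. The tumbler, wheel and other objects haven't moved, and the arm is clear. Handing in.

```bash
python3 -c "
from station import ticket
print(ticket.finish_job())"
```

```text
the job is handed in; nothing more can be done
None
```

The lever is home in third, the start button has been pressed fully down and has come up again, and the job was handed in at about 21 s of the 64 s allowed.

- **Lever:** I only pushed it, with the gripper shut, at about 2–3 N in free travel and 6 N against the third-gear stop. The path was second to neutral, across the gate, then forward. In neutral and while crossing, the forward tilt read between −0.02 and +0.02, so it went into neither first nor fourth.
- **Final lever check:** The wrist camera gave a forward tilt of about 0.30 and a sideways tilt of about +0.23. In the top view the red dot was within 1 pixel of where it should be for a tilt of 0.29.
- **Button:** It bottomed at a tool height of 0.1055 m, and contact was lost near 0.112 m on the way up, so it travelled the full 6 mm or so. It stands proud of its collar again.
- **Surroundings:** The tumbler, loose wheel, bowl and jar look undisturbed in the last pictures. The bottle and brush were not in those crops, and the wrench only partly, but the arm went nowhere near them at low height. The arm was clear of everything when I handed in.

**What disagreed or went less well:**
- **Press force:** I pressed the button harder than needed, with about 50 N at the fingertips for a moment and then about 35 N. I had queued three downward moves without checking the force between them. The wrist limit is 120 N.
- **Tool height:** The button bottomed about 3.5 mm higher than its stated height.
- **Camera agreement:** An early wrist-camera estimate of the gate, taken while the arm was still settling, was about 5 mm off the top camera. Later pictures agreed to 2–3 mm.

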